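Take the ring mandrel out of the dust box

ROBOT

A 6-joint arm with a two-finger parallel gripper is mounted at the origin on the work surface. World frame = base frame: x ahead of the robot, y to its left, z up, the work surface at z = 0. Lengths are in m, angles in rad, forces in N, time in s.
With the tool pointing down it reaches from about 0.425 to 1.125 m from the base axis. Payload 14.9 kg.
Tool frame: the origin (TCP) lies at the very end of the fingers, on their centre line; the grasp point (between the pads) lies 19 mm behind it; z points along the fingers, y is the line along which they close (so a half turn about z gives the same grasp; the last joint's range is limited). The gripper opens to 91 mm and grips with 3 to 60 N. Pads are 32 mm wide; open, the fingers measure 118 mm over their backs; the gripper's body (76 mm by 178 mm) begins 60 mm behind the grasp point.
Start: joints at [1.093, 0.379, 1.734, -0, 1.028, -0.033], TCP at [0.301, 0.632, 0.214] pointing down, gripper open.
Joint ranges: [-2.77, 2.77], [-0.74, 2.19], [0, 2.66], [-1.06, 4.2], [0.31, 2.87], [-3.08, 3.08]. Speed limits (rad/s): [1.89, 1.89, 2.39, 3.14, 3.14, 3.14].

INTERFACE

Orientations are given as a rotation vector (axis times angle).
In Python, from workcell import arm gives the robot as it stands.
- The arm moves only by the tool step_arm, never from a script. Its argument "motion" is a list that holds one entry, the list of rows, each a list of 5 numbers: the finger opening in cm, from 0 to 9.12, then the shift along the tool's x, y, z in cm, then the turn about the tool's z in rad. A call has 1 to 20 rows; each row is the pose to reach, as a shift and turn from the pose commanded when the call began, along the tool's axes at that moment; what a row does not reach only later rows make up. A row lasts 1/12 s, in which the tool goes at most 41.7 mm and 7.16 degrees, less where a joint would pass 70% of its speed; a pose out of reach is approached as far as the arm can. A call with a gripper value outside its range is refused whole. The fingers move at their own pace and stop on an object; the grip force is fixed at half the most. Time passes only in rows, so rows that repeat a pose let the fingers close. It gives the time, the measured TCP pose, the force, the opening and the grip force at its end, in the units of the state.
- arm.observe(): the state, without advancing time (a new reading comes with each control period).
- arm.snapshot(name): name is "scene" or "top" or "wrist"; returns a dict with "image" (384x512x3 uint8, red, green, blue), "fx", "fy", "cx", "cy" (pixels), "T" (4x4, takes a point from camera to world coordinates). Camera axes: x right, y down, z forward; pixel columns grow to the right and rows downward; lengths in m; the calibration is good to about 2 mm. The wrist camera is an equidistant fisheye: a pixel r from the principal point sees the ray r / f radians off the axis. A picture is of the moment at which its call begins. There is no depth.
- arm.hand_in(): hands the job in; it is judged then, once.
The state is a dict: "t": time; "joints": joint angles; "joint_velocities": joint speeds; "joint_torque": joint torques, N m; "tool_pos": TCP position; "ee_rot": TCP orientation; "contact_force": force on the tool from outside, world axes, zero at the start; "wrist_torque": the same for the moment, N m; "grip_width": finger opening in m; "grip_force": force on a finger pad.
Only numpy, scipy, OpenCV 4.12 (cv2) and the standard library are available. Lean on these libraries where they do the work, as an engineer would, in place of code of your own. Each camera call takes 0.05 s, during which the arm holds its last target. There are 200 camera calls.

TASK

Slide the hatch of the low dust box all the way open and leave it open. Then take the ring mandrel by its wooden handle and bring it out through the opening, which is shorter than the mandrel, so tilt it handle end up and draw it out slantwise. Finish while still holding the mandrel in the gripper, motionless above the box, every part of it at least 5 cm above the box's roof and touching nothing but the gripper; do not let it go, and leave the other things on the bench where they are.

Things in the scene. Friction and masses are not known exactly. Their poses are not given: they have to be found in the camera images.
- dustbox: Fixed low sheet-metal box, 320 (x) x 270 (y) x 74 mm (z), dark steel. Origin: centre of its underside, on the bench (box z 0). Its x axis points roughly away from the robot. Walls and floor 5 mm, roof 4 mm thick (top at z 74). Two hatch rails along y on the roof at box x -48 and +128, top at z 81. Inside: only the mandrel and its two saddles.
- opening (a point): Centre of the roof's one opening, at the roof's top face (box x 40, y -62, z 74 mm); axes as the box's. The opening is rectangular, box x -35 to +115, box y -122 to -2 (150 x 120 mm); the rest of the roof is closed. Below it, two open-topped saddles carry the mandrel at box x -50 and +92: each 8 mm wide in x, 44 mm in y, up to z 45.
- hatch (a joint): Slide of the hatch in m: 0 = shut over the opening, 0.125 = fully open (end stop). It grows as the hatch moves to the box's +y; it starts nearly shut, between 0 and 0.03. Friction about 1.5 N; it stays where left.
- hatch_grip (a point): Top centre of the hatch's grip fin, at z 110 mm. The hatch is an aluminium plate 166 (x) x 130 (y) x 5 mm, top at z 80, lying on the roof; the black fin stands in its middle, 44 mm long in x, 12 mm thick in y, 30 mm high. Axes as the box's.
- mandrel: Loose ring mandrel, 240 mm long, 0.14 to 0.28 kg. Origin on its axis at mid-length, x axis towards the handle. x -120 to +35: round steel taper, radius 6 at the tip to 10 mm; x +35 to +120: round wooden handle, 24 mm diameter. It starts along box x, handle away from the robot, axis at box y -62, z 40, origin at box x -12 to -28: handle under the opening, tip 97 to 113 mm in under the near roof.
- handle_end (a point): Centre of the handle's end face (mandrel x +120 mm).
- tip_end (a point): Centre of the tip's end face (mandrel x -120 mm).
- jar: Bystander: closed jar, 52 mm diameter, 55 mm high, origin at its underside; stands on the bench 70 to 110 mm off one side of the box.
- vise: Bystander: small heavy round engraver's vise, 80 mm diameter, 52 mm high, origin at its underside.
- ring_clamp: Bystander: wooden ring clamp, 120 x 24 x 18 mm, lying on the bench, origin at its underside.
- graver_block: Bystander: dark wooden block 90 x 50 x 30 mm with three short gravers standing in it, 66 mm high in all, origin at its underside.

How it is judged:
By the outcome, as a careful person would: the job done as asked, in the order asked, and still so for the second after the job is handed in, while the arm keeps its last pose, push and grip.
It also fails if it takes over 51 s, if anything falls off the work surface, if the arm or the gripper's body presses on something with over 40 N, if the wrist force passes 120 N, or if a joint passes its speed limit or range.

## Working session

There is one attempt and no reset: what is moved stays moved. The work goes in short steps, Python scripts to look and compute and a tool call to move; the robot and the scene stay as the last step left them, time stands still between calls to the robot, and variables do not carry over. Pictures are saved under pics/ and viewed, at most 10 in all, crops included, and the job is handed in when it is done.

Besides the shell and the picture viewer there is one more tool, called as name([rows], argument=value, ...), one row to a line, values as JSON. step_arm: Moves the arm, as the interface text tells. Its arguments: {"type":"object","properties":{"motion":{"type":"array"}},"required":["motion"]}

```bash
ls; mkdir -p pics
python3 - <<'E'
from workcell import arm
import cv2,numpy as np
print(arm.observe())
for n in ("scene","top"):
    s=arm.snapshot(n); cv2.imwrite(f"pics/{n}0.png",s["image"][:,:,::-1]); print(n,s["fx"],s["fy"],s["cx"],s["cy"],np.round(s["T"],4).tolist())
    np.savez(f"{n}0.npz",**s)
E
```

```text
pics
{'t': 0.0, 'joints': array([ 1.09270129e+00,  3.79441379e-01,  1.73476407e+00, -8.27817955e-06,
        1.02848905e+00, -3.32986171e-02]), 'joint_velocities': array([-1.84315239e-04,  7.33473081e-04,  2.20259401e-04, -6.65218395e-04,
       -8.43428693e-04,  2.77093771e-05]), 'joint_torque': array([ 1.12941746e-04, -7.63745499e+01, -4.34349239e+01,  6.51936326e-02,
        4.25899483e-02, -4.36082189e-05]), 'tool_pos': array([0.30101914, 0.63154103, 0.21327358]), 'ee_rot': array([-6.92872600e-01, -3.06395518e+00,  1.67716541e-03]), 'contact_force': array([ 0.84962224,  0.12276924, -0.29072985]), 'wrist_torque': array([ 0.00817906, -0.00211657,  0.02735043]), 'grip_force': 0.0, 'grip_width': 0.09085661951489951}
scene 419.6421452442764 419.6421452442764 252.3388166505793 199.08068858078306 [[0.79, 0.3523, -0.5018, 1.0703], [0.6129, -0.4744, 0.6319, -0.5819], [-0.0155, -0.8068, -0.5907, 0.6972], [0.0, 0.0, 0.0, 1.0]]
top 365.06690881425214 365.06690881425214 257.91685371513483 193.09201498205144 [[0.0121, -0.9916, 0.1285, 0.4495], [-0.9999, -0.0112, 0.0074, 0.0607], [-0.0059, -0.1286, -0.9917, 1.0708], [0.0, 0.0, 0.0, 1.0]]
```

View pics/scene0.png

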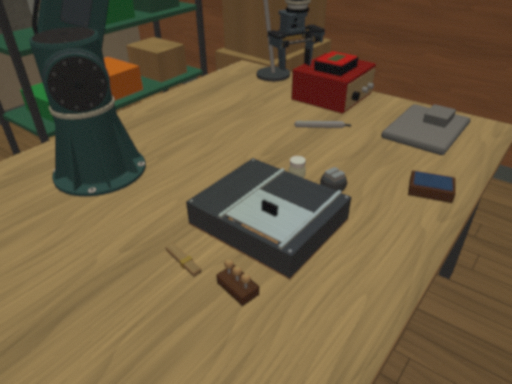

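View pics/top0.png

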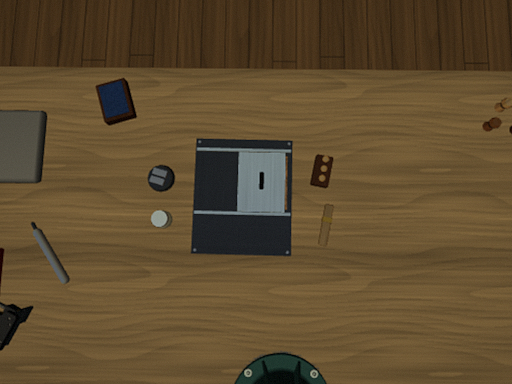

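The box is mid-table. In the top view its roof corners are near (197,140), (293,140), (291,255) and (191,254), and the fin is near (262,181). The hatch is nearly shut. The scene view shows the fin at (270,208). I'll enlarge both to read the corners.

Run:
```python
import cv2,numpy as np
a=cv2.imread("pics/top0.png")[125:265,180:310]; b=cv2.imread("pics/scene0.png")[150:280,180:360]
a=cv2.resize(a,None,fx=3,fy=3,interpolation=cv2.INTER_CUBIC); b=cv2.resize(b,None,fx=2.2,fy=2.2,interpolation=cv2.INTER_CUBIC)
c=np.zeros((430,800,3),np.uint8); c[:420,:390]=a; c[:b.shape[0],395:395+b.shape[1]]=b
cv2.imwrite("pics/c0.png",np.clip(c*1.8,0,255).astype(np.uint8))
```

```text
(no output)
```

View pics/c0.png

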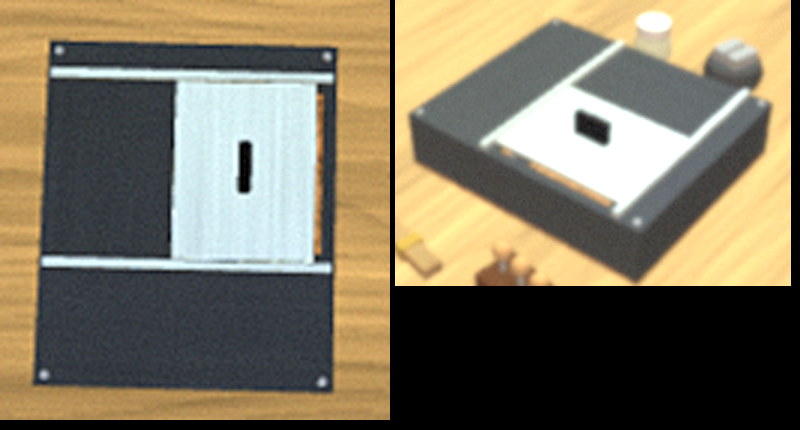

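Crop: the roof corners are clear in both views, as are the fin top and the -y gap strip. Now I'll triangulate the corners and fit the box pose.

```bash
cat > h.py <<'E'
import numpy as np
from scipy.optimize import least_squares
def load(n): return dict(np.load(n+".npz"))
def proj(s,P):
    T=s["T"]; q=(np.atleast_2d(P)-T[:3,3])@T[:3,:3]
    return np.c_[s["fx"]*q[:,0]/q[:,2]+s["cx"], s["fy"]*q[:,1]/q[:,2]+s["cy"]]
def tri(obs):
    r=least_squares(lambda X: np.concatenate([(proj(s,X)-p).ravel() for s,p in obs]),[.8,0,.1]); return r.x,r.fun
def box(p,L): # p=x,y,yaw ; L box coords
    L=np.atleast_2d(L); c,s=np.cos(p[2]),np.sin(p[2]); return np.c_[p[0]+c*L[:,0]-s*L[:,1],p[1]+s*L[:,0]+c*L[:,1],L[:,2]]
E
python3 - <<'E'
from h import *
t,s=load("top0"),load("scene0")
L=np.array([[.16,.135,.074],[.16,-.135,.074],[-.16,-.135,.074],[-.16,.135,.074]])
a=np.array([[196.7,138.7],[292.3,140.7],[291,255.3],[191.7,253]])
b=np.array([[350.9,195.5],[290.5,253.6],[187.3,200],[252.7,158.2]])
for i in range(4): print(i,np.round(tri([(t,a[i]),(s,b[i])])[0],4))
fit=least_squares(lambda p:np.r_[(proj(t,box(p,L+[0,0,p[3]]))-a).ravel(),(proj(s,box(p,L+[0,0,p[3]]))-b).ravel()],[.75,0,0,0])
print(fit.x,np.round(fit.fun,1)); p=fit.x
f=tri([(t,[261.7,180.3]),(s,[270.5,202.3])]); print("fin",f)
R=box(-p*0+[0,0,-p[2]],f[0]-[p[0],p[1],0]); print("fin in box",R,"closed expect x .04 y -.062+slide")
print("opening",box(p,[.04,-.062,.074]))
E
```

```text
0 [0.7316 0.2427 0.0752]
1 [ 0.728  -0.0254  0.077 ]
2 [ 0.413  -0.0205  0.077 ]
3 [0.4146 0.2464 0.0711]
[ 5.71431561e-01  1.11258875e-01 -1.27702598e-02  3.74983006e-04] [-0.7 -0.8 -0.2 -0.7 -0.5  0.4 -1.3  0.1  0.4  0.3  0.2  1.4 -2.2  0.7
 -0.6 -1.3]
fin (array([0.61115129, 0.06038307, 0.10915702]), array([-0.79347093, -0.9467269 , -1.07259505,  0.15866659]))Traceback (most recent call last):
  File "<stdin>", line 10, in <module>
ValueError: operands could not be broadcast together with shapes (4,) (3,)
```

```bash
cat >> h.py <<'E'
from scipy.spatial.transform import Rotation as Ro
BOX=[.5714,.1113,-.0128]
def togo(o,target,yaw_y=np.pi/2+BOX[2]):
    R=Ro.from_rotvec(o["ee_rot"]).as_matrix(); d=R.T@(np.array(target)-o["tool_pos"])*100
    a=yaw_y-np.arctan2(R[1,1],R[0,1]); a=(a+np.pi/2)%np.pi-np.pi/2
    return np.round(d,2),round(-a,3)
E
python3 - <<'E'
from h import *; from workcell import arm
print(togo(arm.observe(),[.611,.060,.16])); print(box(BOX,[[.04,-.062,.074],[.058,-.062,.04]]))
E
```

```text
(array([-52.57, -38.25,   5.37]), np.float64(-0.432))
[[0.61060314 0.04879309 0.074     ]
 [0.62860167 0.0485627  0.04      ]]
```

step_arm([
  [[6,-52.6,-38.2,3,-0.432],[6,-52.6,-38.2,3,-0.432],[6,-52.6,-38.2,3,-0.432],[6,-52.6,-38.2,3,-0.432],[6,-52.6,-38.2,3,-0.432],[6,-52.6,-38.2,3,-0.432],[6,-52.6,-38.2,3,-0.432],[6,-52.6,-38.2,3,-0.432],[6,-52.6,-38.2,3,-0.432],[6,-52.6,-38.2,3,-0.432],[6,-52.6,-38.2,3,-0.432],[6,-52.6,-38.2,3,-0.432],[6,-52.6,-38.2,3,-0.432],[6,-52.6,-38.2,3,-0.432],[6,-52.6,-38.2,3,-0.432],[6,-52.6,-38.2,3,-0.432],[6,-52.6,-38.2,3,-0.432],[6,-52.6,-38.2,3,-0.432],[6,-52.6,-38.2,3,-0.432],[6,-52.6,-38.2,3,-0.432]],
])

```text
t: 1.77
tool_pos: [0.6111, 0.0617, 0.1838]
ee_rot: [-0.019, -3.141, -0.0]
contact_force: [-0.5, 0.2, 0.1]
grip_width: 0.0602
grip_force: 0.0
```

Run:
```python
from h import *; from workcell import arm; import cv2
s=arm.snapshot("wrist"); cv2.imwrite("pics/w1.png",s["image"][:,:,::-1]); np.savez("w1.npz",**s); print(s["fx"],s["cx"],s["cy"],np.round(s["T"],3).tolist())
def fish(s,P):
    q=(np.array(P)-s["T"][:3,3])@s["T"][:3,:3]; r=np.hypot(*q[:2]); th=np.arctan2(r,q[2]); return np.array([s["cx"],s["cy"]])+s["fx"]*th*q[:2]/r
print("fin pred",fish(s,[.611,.060,.110]), "tcp",fish(s,arm.observe()["tool_pos"]))
print(togo(arm.observe(),[.611,.060,.088]))
```

```text
297.3186396354542 249.95605414479022 193.93880901542218 [[0.012, 0.971, 0.24, 0.543], [1.0, -0.012, -0.003, 0.063], [0.0, 0.24, -0.971, 0.354], [0.0, 0.0, 0.0, 1.0]]
fin pred [247.54388434 202.24196427] tcp [249.55992212 234.44968999]
(array([ 0.01, -0.18,  9.59]), np.float64(0.001))
```

View pics/w1.png

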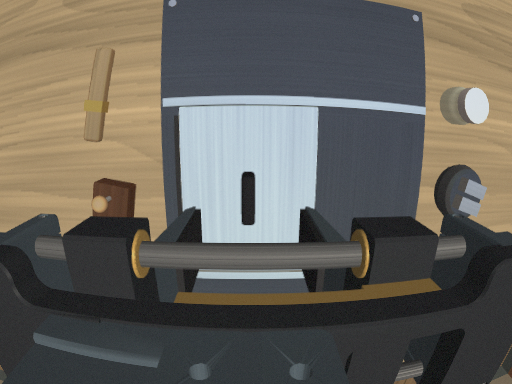

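The wrist view shows the fin at about (248,198), close to the predicted (248,202) and centred between the fingers. I'll descend and grip it.

step_arm([
  [[6,0,-0.2,4,0],[6,0,-0.2,8,0],[6,0,-0.2,9.3,0],[6,0,-0.2,9.3,0],[0,0,-0.2,9.3,0],[0,0,-0.2,9.3,0],[0,0,-0.2,9.3,0],[0,0,-0.2,9.3,0],[0,0,-0.2,9.3,0],[0,0,-0.2,9.3,0],[0,0,-0.2,9.3,0],[0,0,-0.2,9.3,0]],
])

```text
t: 2.82
tool_pos: [0.6118, 0.0588, 0.0912]
ee_rot: [0.02, 3.141, 0.0]
contact_force: [-1.4, 0.6, 3.8]
grip_width: 0.0122
grip_force: 30.0
```

step_arm([
  [[0,0,1.5,0,0],[0,0,3.5,0,0],[0,0,5.5,0,0],[0,0,7.5,0,0],[0,0,9.0,0,0],[0,0,10.2,0,0],[0,0,10.8,0,0],[0,0,11,0,0],[0,0,11,0,0],[0,0,11,0,0]],
])

```text
t: 3.65
tool_pos: [0.6132, 0.1692, 0.0912]
ee_rot: [0.02, 3.141, 0.001]
contact_force: [-2.0, 1.5, 4.9]
grip_width: 0.0118
grip_force: 30.0
```

step_arm([
  [[0,0,0.2,0,0],[0,0,0.4,0,0],[0,0,0.4,0,0],[0,0,0.4,0,0]],
])

```text
t: 3.98
tool_pos: [0.6132, 0.173, 0.0912]
ee_rot: [0.02, 3.141, 0.001]
contact_force: [-1.1, 0.7, 5.3]
grip_width: 0.012
grip_force: 30.0
```

step_arm([
  [[0,0,0.2,0,0],[0,0,0.4,0,0],[0,0,0.4,0,0]],
])

```text
t: 4.23
tool_pos: [0.6132, 0.1739, 0.0911]
ee_rot: [-0.018, -3.141, 0.007]
contact_force: [-1.4, -30.0, 12.3]
grip_width: 0.0118
grip_force: 30.0
```

step_arm([
  [[0,0,0.2,0,0],[0,0,0.3,0,0],[0,0,0.3,0,0]],
])

```text
t: 4.48
tool_pos: [0.6131, 0.174, 0.091]
ee_rot: [-0.017, -3.14, 0.013]
contact_force: [-0.2, -55.2, 16.7]
grip_width: 0.0121
grip_force: 30.0
```

The end stop is reached at y 0.174, which matches the box fit. I'll relax the push, release and rise.

step_arm([
  [[0,0,-0.4,0,0],[0,0,-0.4,0,0],[5,0,-0.4,0,0],[5,0,-0.4,0,0],[5,0,-0.4,0,0],[5,0,-0.4,0,0],[5,0,-0.4,0,0],[5,0,-0.4,-3,0],[5,0,-0.4,-7,0],[5,0,-4,-11,0],[5,0,-8,-15,0],[5,-4,-12,-15,0],[5,-8,-12.6,-15,0],[5,-8,-12.6,-15,0],[5,-8,-12.6,-15,0]],
])

```text
t: 5.73
tool_pos: [0.6951, 0.0503, 0.2421]
ee_rot: [0.023, 3.138, -0.0]
contact_force: [-0.1, 0.0, -0.4]
grip_width: 0.0501
grip_force: 0.0
```

Run:
```python
from h import *; from workcell import arm; import cv2
for n in ("wrist","top","scene"):
    s=arm.snapshot(n); cv2.imwrite(f"pics/{n}2.png",s["image"][:,:,::-1]); np.savez(n+"2.npz",**s)
print(arm.observe()["tool_pos"])
a=cv2.imread("pics/wrist2.png"); b=cv2.resize(cv2.imread("pics/scene2.png")[150:280,180:360],None,fx=1.55,fy=1.55)
c=np.zeros((384,800,3),np.uint8); c[:,:512]=a; c[:b.shape[0],515:515+b.shape[1]]=b[:,:285]
t=cv2.imread("pics/top2.png")[125:265,180:310]; c[203:384,520:688]=cv2.resize(t,(168,181))
cv2.imwrite("pics/c2.png",c)
```

```text
[0.69101201 0.05291637 0.24032111]
```

View pics/c2.png

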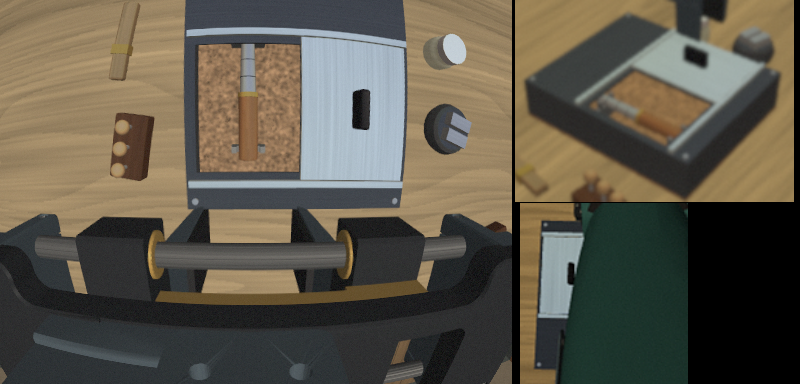

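The wrist view now shows the hatch open and the mandrel in the opening. The handle/steel joint is at (248,94), the handle end at (248,160) and the opening edges are at rows 44 and 172. In the scene view the handle end is at about (286,237) and the joint at about (259,224).

Run:
```python
from h import *; from workcell import arm
w,s=load("wrist2"),load("scene2")
def fish(s,P):
    q=(np.array(P)-s["T"][:3,3])@s["T"][:3,:3]; r=np.hypot(*q[:2]); th=np.arctan2(r,q[2]); return np.array([s["cx"],s["cy"]])+s["fx"]*th*q[:2]/r
for n,a,b in(("end",(248,160),(286.5,237.1)),("joint",(248.5,94),(259.4,224.2))):
    r=least_squares(lambda X:np.r_[fish(w,X)-a,(proj(s,X)-b).ravel()],[.62,.05,.05]); print(n,r.x,r.fun)
    r=least_squares(lambda X:fish(w,[X[0],X[1],.045])-a,[.62,.05]); print(" at z.045",r.x)
for p in ([-.035,-.062,.074],[.115,-.062,.074],[.04,-.002,.074],[.04,-.122,.074]): print(np.round(fish(w,box(BOX,p)[0])))
print(box(BOX,[[.09,-.062,.05],[.01,-.062,.05]]))
o=arm.observe(); print(togo(o,box(BOX,[.056,-.062,.11])[0]),o["tool_pos"],o["ee_rot"])
```

```text
end [0.67473164 0.04790952 0.04414355] [-0.51689098 -0.66879987  1.57450839 -0.13184458]
 at z.045 [0.67547118 0.04854718]
joint [0.59250623 0.05006806 0.04034895] [-0.32383955 -0.48663     1.13891016  0.11155773]
 at z.045 [0.59354735 0.05047346]
[247.  43.]
[247. 172.]
[300. 107.]
[194. 108.]
[[0.66059905 0.04815311 0.05      ]
 [0.5806056  0.04917708 0.05      ]]
(array([ 6.42, -0.52, 13.04]), np.float64(-0.0)) [0.69101201 0.05291637 0.24032111] [-2.03197227e-02 -3.14046494e+00 -1.26792101e-04]
```

step_arm([
  [[5,3,-0.2,4,0],[5,6.2,-0.4,8,0],[5,6.2,-0.4,12,0],[5,6.2,-0.4,12,0],[5,6.2,-0.4,12,0],[5,6.2,-0.4,12,0]],
])

```text
t: 6.38
tool_pos: [0.6301, 0.05, 0.1218]
ee_rot: [-0.019, -3.142, -0.0]
contact_force: [1.1, 0.4, 0.5]
grip_width: 0.0501
grip_force: 0.0
```

Run:
```python
from h import *; from workcell import arm
o=arm.observe(); print(o["tool_pos"],o["contact_force"],togo(o,[.629,.0486,.024]))
```

```text
[0.63011669 0.04999611 0.1217558 ] [1.05962833 0.38259702 0.50103586] (array([ 0.11, -0.14,  9.78]), np.float64(0.001))
```

step_arm([
  [[5,0.1,-0.1,3,0],[5,0.1,-0.1,6,0],[5,0.1,-0.1,8.5,0],[5,0.1,-0.1,9.7,0],[5,0.1,-0.1,9.7,0],[5,0.1,-0.1,9.7,0],[0,0.1,-0.1,9.7,0],[0,0.1,-0.1,9.7,0],[0,0.1,-0.1,9.7,0],[0,0.1,-0.1,9.7,0],[0,0.1,-0.1,9.7,0],[0,0.1,-0.1,9.7,0],[0,0.1,-0.1,9.7,0]],
])

```text
t: 7.47
tool_pos: [0.629, 0.0486, 0.0246]
ee_rot: [0.02, 3.141, 0.0]
contact_force: [-1.9, 1.4, 7.4]
grip_width: 0.0232
grip_force: 30.0
```

Handle gripped at 23 mm. I'll lift gently and watch the force as the taper meets the near roof edge and pivots.

step_arm([
  [[0,0,0,-0.5,0],[0,0,0,-1,0],[0,0,0,-1.5,0],[0,0,0,-2,0],[0,0,0,-2.5,0],[0,0,0,-3,0],[0,0,0,-3.5,0],[0,0,0,-3.5,0]],
])

```text
t: 8.13
tool_pos: [0.6288, 0.0486, 0.0599]
ee_rot: [0.02, 3.141, 0.0]
contact_force: [0.2, -0.2, -4.0]
grip_width: 0.0231
grip_force: 30.0
```

Run:
```python
from h import *; from workcell import arm; import cv2
o=arm.observe(); print(o["tool_pos"],o["contact_force"],o["wrist_torque"],o["grip_width"])
s=arm.snapshot("scene")["image"][:,:,::-1]; w=arm.snapshot("wrist")["image"][:,:,::-1]
c=np.zeros((420,800,3),np.uint8); c[:300,:400]=cv2.resize(w,(400,300)); c[:300,402:800]=cv2.resize(s[130:270,180:366],(398,300)); cv2.imwrite("pics/c3.png",c[:300])
```

```text
[0.62879339 0.04855386 0.059905  ] [ 0.17440868 -0.20225839 -3.96090867] [ 0.04755978 -0.32846017 -0.05861223] 0.023115065864490296
```

View pics/c3.png

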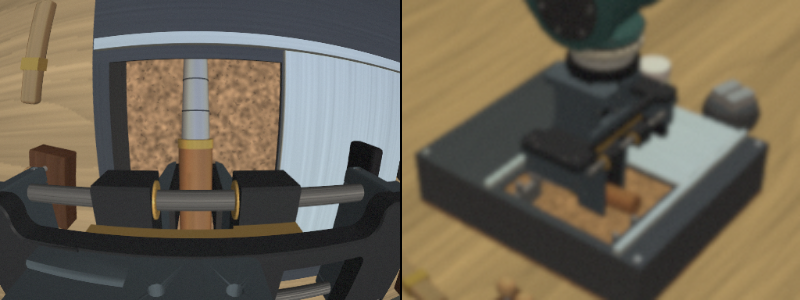

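The handle is held centrally, with the taper still going under the near edge (wrist inset (195,60)). The small -4 N shows gentle roof contact, so I'll keep tilting.

step_arm([
  [[0,0,0,-0.5,0],[0,0,0,-1,0],[0,0,0,-1.5,0],[0,0,0,-2,0],[0,0,0,-2,0]],
])

```text
t: 8.65
tool_pos: [0.6291, 0.0485, 0.0802]
ee_rot: [0.02, 3.14, 0.0]
contact_force: [0.5, 0.2, -4.4]
grip_width: 0.0234
grip_force: 30.0
```

step_arm([
  [[0,0,0,-0.5,0],[0,0,0,-1,0],[0,0,0,-1.5,0],[0,0,0,-2,0],[0,0,0,-2,0]],
])

```text
t: 9.07
tool_pos: [0.6293, 0.0485, 0.1003]
ee_rot: [0.02, 3.14, 0.0]
contact_force: [1.5, -0.8, -3.3]
grip_width: 0.0234
grip_force: 30.0
```

Handle is about 31° up. Now I'll draw it out along its axis, towards +x and up.

step_arm([
  [[0,-0.8,0,-0.5,0],[0,-1.6,0,-1,0],[0,-2.4,0,-1.5,0],[0,-3.2,0,-2,0],[0,-4,0,-2.5,0],[0,-4,0,-2.5,0]],
])

```text
t: 9.57
tool_pos: [0.6713, 0.048, 0.1256]
ee_rot: [0.02, 3.138, 0.0]
contact_force: [1.7, 0.2, -3.7]
grip_width: 0.0234
grip_force: 30.0
```

step_arm([
  [[0,-0.8,0,-0.6,0],[0,-1.6,0,-1.2,0],[0,-2.4,0,-1.8,0],[0,-3.2,0,-2.4,0],[0,-4,0,-3,0],[0,-4.8,0,-3.6,0],[0,-4.8,0,-3.6,0]],
])

```text
t: 10.15
tool_pos: [0.7188, 0.0474, 0.1618]
ee_rot: [0.02, 3.139, 0.0]
contact_force: [0.5, -0.5, -2.1]
grip_width: 0.0233
grip_force: 30.0
```

Run:
```python
from h import *; from workcell import arm; import cv2
o=arm.observe(); print(o["tool_pos"],o["contact_force"],o["wrist_torque"],o["grip_width"])
s=arm.snapshot("scene")["image"][:,:,::-1]; w=arm.snapshot("wrist")["image"][:,:,::-1]
c=np.zeros((420,800,3),np.uint8); c[:300,:400]=cv2.resize(w,(400,300)); c[:300,402:800]=cv2.resize(s[130:270,180:366],(398,300)); cv2.imwrite("pics/c4.png",c[:300])
```

```text
[0.71880753 0.04739439 0.16182321] [ 0.51080946 -0.54292295 -2.14389744] [ 0.0662658  -0.10769786 -0.01389818] 0.023251752848466898
```

View pics/c4.png

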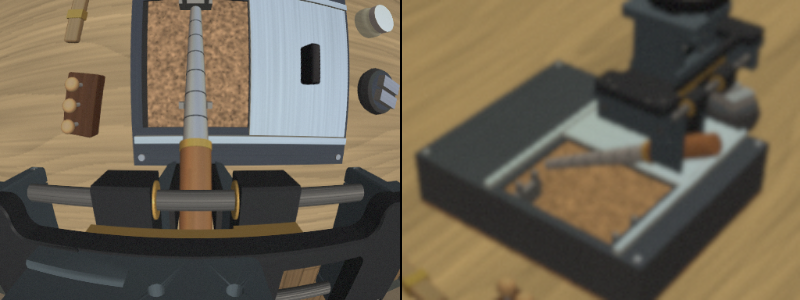

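The tip is clear at the near edge of the opening and the load is just the weight (2.1 N). I'll raise it and centre it over the box.

step_arm([
  [[0,-0.5,0,-0.8,0],[0,-0.7,0,-1.6,0],[0,-0.7,0,-2.6,0],[0,-0.7,0,-4,0],[0,-0.7,0,-5.5,0],[0,-0.7,0,-7,0],[0,0.5,0,-8.5,0],[0,2,0,-10,0],[0,3.5,0,-11.5,0],[0,5,0,-13,0],[0,6,0,-14.5,0],[0,6.5,0,-15.5,0],[0,7,0,-16,0],[0,7,0,-16,0],[0,7,0,-16,0],[0,7,0,-16,0],[0,7,0,-16,0],[0,7,0,-16,0]],
])

```text
t: 11.75
tool_pos: [0.6465, 0.0483, 0.319]
ee_rot: [-0.02, -3.14, 0.0]
contact_force: [-1.1, 0.3, -2.8]
grip_width: 0.0233
grip_force: 30.0
```

Run:
```python
from h import *; from workcell import arm; import cv2
o=arm.observe(); print(o["tool_pos"],o["contact_force"],abs(o["joint_velocities"]).max(),o["grip_width"])
S=arm.snapshot("scene"); np.savez("scene5.npz",**S); s=S["image"][:,:,::-1]; W=arm.snapshot("wrist"); np.savez("w5.npz",**W); w=W["image"][:,:,::-1]
c=np.zeros((384,800,3),np.uint8); c[:300,:400]=cv2.resize(w,(400,300)); c[:,402:800]=cv2.resize(s[66:270,160:371],(398,384)); cv2.imwrite("pics/c5.png",c)
```

```text
[0.64652556 0.04828101 0.31903757] [-1.0664245   0.30277891 -2.82316456] 0.002092643219248201 0.023325396232309434
```

View pics/c5.png

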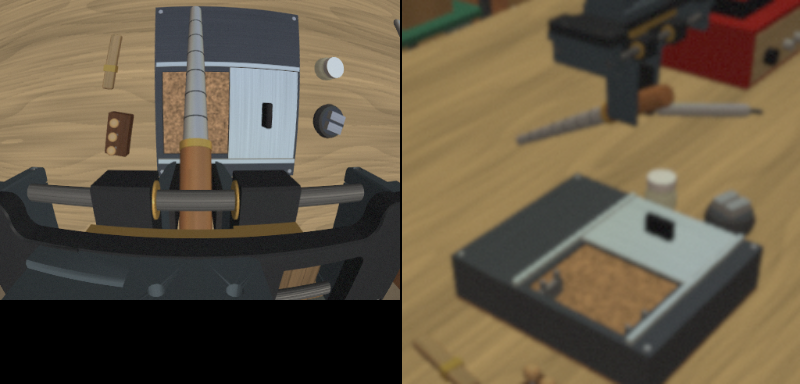

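The mandrel is held clear of everything, tip at scene (221,140) and wrist (250,10). The hatch is still open and the bystanders haven't moved. I'll check the tip height, then hand in.

Run:
```python
from h import *; from workcell import arm
w,s=load("w5"),load("scene5")
def fish(s,P):
    q=(np.array(P)-s["T"][:3,3])@s["T"][:3,:3]; r=np.hypot(*q[:2]); th=np.arctan2(r,q[2]); return np.array([s["cx"],s["cy"]])+s["fx"]*th*q[:2]/r
r=least_squares(lambda X:np.r_[fish(w,X)-(249.6,10.2),(proj(s,X)-(221.5,140.4)).ravel()],[.5,.05,.25]); print(r.x,r.fun)
G=arm.observe()["tool_pos"]+[0,0,.019]; print("grip-tip",np.linalg.norm(G-r.x))
if r.x[2]>.15 and abs(np.linalg.norm(G-r.x)-.194)<.02: print(arm.hand_in())
```

```text
[0.47859082 0.05066707 0.23534186] [ 0.11962821  0.20484337 -0.57671305 -0.17352997]
grip-tip 0.19702401874172001
the job is handed in; nothing more can be done
None
```

The job is handed in: the hatch is open to its end stop and the mandrel is held still over the box, its lowest point about 15 cm above the roof, with the other things showing no movement in the last picture.

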